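# Load a steel slug into the feeder and push it home on the escapement stop

## Robot

A 7-joint arm with a two-finger parallel gripper is mounted at the origin on the work surface. World frame = base frame: x ahead of the robot, y to its left, z up, the work surface at z = 0. Lengths are in m, angles in rad, forces in N, time in s.
With the tool pointing down it reaches from about 0.425 to 0.95 m from the base axis. Payload 4.7 kg.
Tool frame: the origin (TCP) lies at the very end of the fingers, on their centre line; the grasp point (between the pads) lies 19 mm behind it (ctrl.grasp_offset is the distance from the TCP to the grasp point, in m); z points along the fingers, y is the line along which they close (so a half turn about z gives the same grasp; the last joint's range is limited). The gripper opens to 87 mm and grips with 3 to 60 N. Pads are 19 mm wide; open, the fingers measure 117 mm over their backs; the gripper's body (75 mm by 190 mm) begins 51 mm behind the grasp point.
Start: joints at [1.28, 0.469, -0.049, 1.532, 0.024, 1.141, -0.082], TCP at [0.175, -0.652, 0.223] pointing down, gripper open.
Joint ranges: [-2.59, 2.59], [-0.33, 1.99], [-1.39, 1.29], [0.1, 2.45], [-1.04, 4.18], [0.21, 1.99], [-2.66, 2.66]. Speed limits (rad/s): [2.57, 2.57, 3.14, 3.14, 3.14, 3.14, 3.14].

## Interface

Orientations are given as a unit quaternion [x, y, z, w].
In Python, from workcell import ctrl, eoat, monitor, vision, ticket gives the robot as it stands. Calls block until the motion is done:
- ctrl.movep(position, orientation): joint-space move of the TCP to a pose.
- ctrl.move_linear(position, orientation=None, vel=0.15, f_stop=None): straight line of the TCP; orientation=None keeps the orientation; vel is the mean speed in m/s. With f_stop (N) it stops when the force on the tool has changed by that much, and returns True; else False.
- ctrl.goto_joints(angles): joint-space move.
- eoat.gripper_open() and eoat.gripper_close(squeeze=None): open the fingers fully, or close them until they stop; squeeze is the grip in N (None keeps the last).
- ctrl.dwell(seconds).
- ctrl.solve_ik(position, orientation): joint angles nearest the present ones, or None.
- monitor.sense(): the state.
- vision.snapshot(name): name is "scene" or "top" or "wrist"; returns a dict with "frame" (384x512x3 uint8, red, green, blue), "range_z" (384x512 float32, m along the optical axis (not along the pixel's ray), 0 where there is no reading), "camera_matrix" (3x3 intrinsics, pixels), "rvec" (rotation vector, rad) and "tvec" (3), from world to camera coordinates, as OpenCV has them; the wrist camera has in their place "mount" (4x4, takes a point from camera to tool coordinates, whose origin is the TCP and whose axes are the flange's). Camera axes: x right, y down, z forward; pixel columns grow to the right and rows downward; lengths in m; the calibration is good to about 2 mm. A picture is of the moment at which its call begins: read the wrist's pose just before it.
A pose or a line that the arm cannot do raises ctrl.Unreachable and nothing moves.
- ticket.close_job(): hands the job in; it is judged then, once.
The state is a dict: "clock": time; "q": joint angles; "dq": joint speeds; "joint_efforts": joint torques, N m; "ee_pos": TCP position; "orientation": TCP orientation; "wrist_force": force on the tool from outside, world axes, zero at the start; "torque": the same for the moment, N m; "gripper_width": opening from 0.0 (shut) to 1.0 (fully open); "grip_force": force on a finger pad.
Only numpy, scipy, OpenCV 4.12 (cv2) and the standard library are available. Lean on these libraries where they do the work, as an engineer would, in place of code of your own. Each camera call takes 0.05 s, during which the arm holds its last target. There are 200 camera calls.

## Task

Load the feeder: set the round steel slug down, without dropping it, so that it stands flat in the open upper part of the sloped chute, then push it down the chute, past the sprung brake shoe, until it rests against the stop of the escapement. Feel for the stop and push gently, because the stop must never be loaded with more than 15 N. Leave the slug seated there, standing flat, and leave the other things on the bench alone.

Things in the scene. Friction and masses are not known exactly. Their poses are not given: they have to be found in the camera images.
- slug_center (a point): Centre (half-way up) of the loose slug: a plain turned steel cylinder, 44 mm diameter, 36 mm tall, about 0.42 kg, standing upright on the bench; z is the cylinder's axis. Both ends are alike.
- slug: The same slug; origin at the centre of its underside, z up along its axis.
- chute: Sloped chute of the feeder: straight open steel channel, fixed, 11 deg steep, its floor 60 to 127 mm above the bench. Origin on the channel floor midway between the walls; x runs downhill along the channel, y across it (left looking downhill), z normal to the floor. Floor from x = -165 (open upper end) to +175 mm. Walls 4 mm thick, 15 mm high, inner faces at y = +25 and -25 mm; upper rims flare out.
- load_point (a point): Point on the chute floor in the middle of its plain, open upper part, at x = -80 mm, y = 0 of the chute and with the chute's axes. The plain part runs 80 mm up and 65 mm down from here; its rims flare out 5 mm each side. A slug set down here stays by friction; it does not slide by itself.
- shoe (a joint): Sprung brake shoe: black bar in place of the right wall from chute x = -12 to 140 mm, 4 to 18 mm above the floor. Value: metres pushed back; 0 = free, face at y = -15 mm; 0.004 to 0.006 with the slug beside it. Its first 30 mm are a lead-in ramp. It presses the slug on the left wall: pushing it in takes 4 to 8 N (up to 11 N with the side load), sliding on 3 to 7 N (up to 9); the slug stays where it is left.
- escapement: Escapement at the low end; origin and axes as the chute. Slotted plate outside the left wall, with a carriage clamped to it and an upright steel stop blade across the channel, 34 mm wide, 34 mm high. Its setting is not measured: the blade's uphill face stands anywhere at x = 82 to 127 mm (seated slug's axis at 60 to 105). It sits on a stiff buffer, 1 mm per 8 N; over 15 N upsets it.
- hexnut: Bystander: large steel hexagon nut, 46 mm across flats, 24 mm high, 100 mm or more beside the slug (either one may be the nearer to the robot). Origin at the centre of its underside.
- jaw_block: Bystander: U-shaped aluminium block 50 x 90 x 72 mm, left of the feeder. Origin at the centre of its underside.
- carton: Bystander: small open cardboard carton 110 x 150 x 60 mm, beyond the feeder. Origin at the centre of its underside.
- spanner: Bystander: steel spanner 170 mm long lying beyond the feeder.

How it is judged:
On the way, in this order (a step that is already met when the one before it is completed fails the run):
1. the slug stands flat on the floor of the open upper part of the chute, above the brake shoe (x of slug_center in the frame of chute between -0.155 and -0.015 m and y of slug_center in the frame of chute between -0.006 and 0.006 m and z of slug_center in the frame of chute between 0.015 and 0.0205 m and angle between the z axis of slug and the z axis of chute, either way round below 0.09 rad), for 0.2 s.
2. the slug has been pushed in beside the brake shoe (value of joint shoe above 0.002 m and x of slug_center in the frame of chute above 0.02 m), for 0.1 s.
At the end, for the whole second after the job is handed in: The slug is at rest in the chute, touching the stop (over 0.1 N) wherever that is set (slug's axis 57 to 110 mm down the chute), flat on the channel floor (centre 15 to 20.5 mm above it, axis within 0.09 rad of its normal), within 6 mm of the channel's middle (contact force between slug and escapement above 0.1 N and x of slug_center in the frame of chute between 0.057 and 0.11 m and y of slug_center in the frame of chute between -0.006 and 0.006 m and z of slug_center in the frame of chute between 0.015 and 0.0205 m and angle between the z axis of slug and the z axis of chute, either way round below 0.09 rad and linear speed of slug below 0.01 m/s).
It fails at once if the escapement stop is loaded with more than 15 N (contact force between anything else and escapement above 15 N).
It fails at once if the slug is dropped or thrown: it moves faster than 0.5 m/s while the fingers do not touch it (linear speed of slug above 0.5 m/s and contact force between the fingers and slug below 0.05 N).
It fails at once if the hexagon nut, the aluminium block, the carton or the spanner is moved by more than 20 mm (distance of any of hexnut, jaw_block, carton, spanner from where it was at the start of the episode above 0.02 m).
It also fails if it takes over 58 s, if anything falls off the work surface, if the arm or the gripper's body presses on something with over 40 N, if the wrist force passes 120 N, or if a joint passes its speed limit or range.

## Working session

There is one attempt and no reset: what is moved stays moved. The work goes in short steps, each a Python script; the robot and the scene stay as the last script left them, time stands still between calls to the robot, and variables do not carry over. Pictures are saved under pics/ and viewed, at most 10 in all, crops included, and the job is handed in when it is done.

```bash
ls; mkdir -p pics; python3 - <<'E'
from workcell import ctrl,eoat,monitor,vision,ticket
import cv2,pickle,numpy as np
s=monitor.sense();print(s)
d={n:vision.snapshot(n) for n in("scene","top")}
pickle.dump(d,open("d.pkl","wb"))
for n in d:
    cv2.imwrite(f"pics/{n}0.png",cv2.resize(d[n]["frame"][:,:,::-1],(768,576)));v=d[n];print(v["camera_matrix"],v["rvec"],v["tvec"],(v["range_z"]>0).mean())
E
```

```text
pics
{'clock': 0.0, 'q': array([ 1.28011078,  0.46944918, -0.04859399,  1.53371319,  0.02411437,
        1.14099123, -0.08231043]), 'dq': array([-0.00118168, -0.00245401,  0.00094971,  0.00067377,  0.00019391,
        0.00030001, -0.00093064]), 'joint_efforts': array([ 4.34592062e-05, -5.07983887e+01, -8.13891669e-02, -2.36152124e+01,
       -6.15249784e-02,  3.79563100e-02,  1.69960495e-04]), 'ee_pos': array([ 0.17454085, -0.65141229,  0.22148606]), 'orientation': array([ 9.91443534e-01,  1.30532540e-01, -1.71659193e-04, -9.72331473e-04]), 'wrist_force': array([-0.63540825,  0.58747652, -0.61699033]), 'torque': array([ 0.01180181, -0.00291909, -0.00630488]), 'grip_force': 0.0, 'gripper_width': 0.9977471277326521}
[[397.26187621   0.         259.30291603]
 [  0.         397.26187621 193.24738514]
 [  0.           0.           1.        ]] [ 2.21850637  0.98876832 -0.39738606] [-0.42500901 -0.26625747  1.53402779] 0.9948781331380209
[[362.89892415   0.         258.66473735]
 [  0.         362.89892415 186.26246469]
 [  0.           0.           1.        ]] [ 1.98764602 -2.21974386  0.24423326] [0.09756288 0.61537221 0.87636795] 0.9960479736328125
```

View pics/scene0.png

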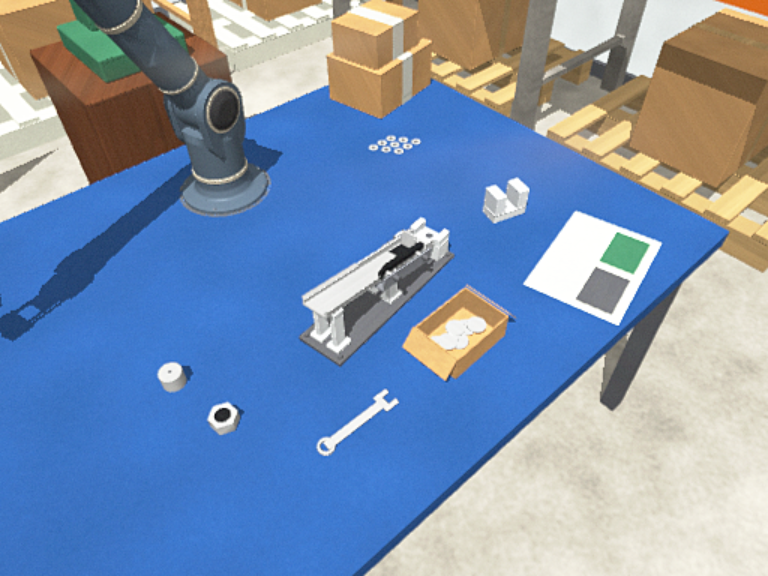

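View pics/top0.png

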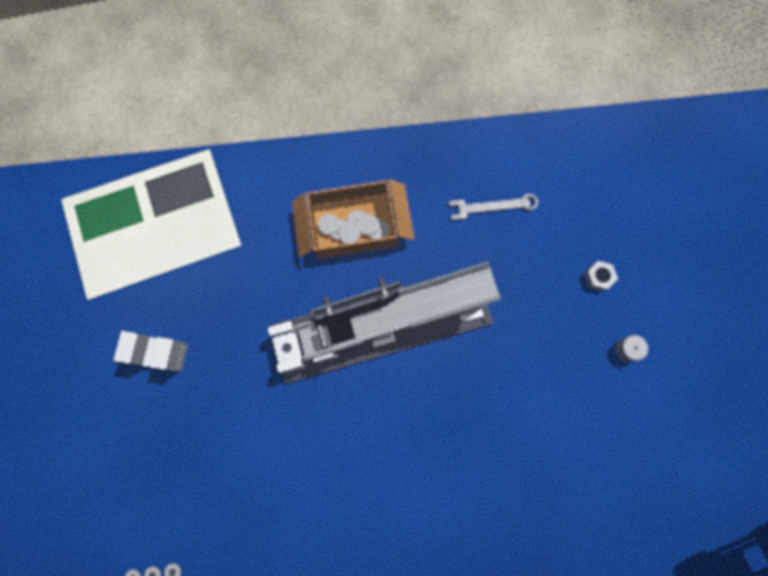

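The scene view shows the slug at (172,377), the nut at (224,418) and the chute from (310,300) down to (430,240). In the top view the slug is at (632,348), the nut at (601,276), and the chute runs from its open end at (490,283) to the escapement at (285,347), so downhill is roughly +y.

```bash
cat > h.py <<'E'
import numpy as np,cv2
from scipy.spatial.transform import Rotation as R
def cloud(v):
    K=v["camera_matrix"];z=v["range_z"].astype(float);u,w=np.meshgrid(np.arange(512),np.arange(384))
    p=np.stack([(u-K[0,2])*z/K[0,0],(w-K[1,2])*z/K[1,1],z],-1)
    if "mount" in v: return p
    Rm=R.from_rotvec(np.ravel(v["rvec"])).as_matrix()
    return (p-np.ravel(v["tvec"]))@Rm
E
python3 - <<'E'
import pickle;from h import *
d=pickle.load(open("d.pkl","rb"))
for n in("top","scene"):
    v=d[n];P=cloud(v);hsv=cv2.cvtColor(v["frame"],cv2.COLOR_RGB2HSV)
    z=P[...,2];ok=(v["range_z"]>0)
    m=(ok&(z>0.018)&(z<0.3)&(P[...,0]>0.2)&(P[...,0]<1.1)&(np.abs(P[...,1])<0.9)).astype(np.uint8)
    nc,l,st,c=cv2.connectedComponentsWithStats(m)
    for i in range(1,nc):
        if st[i,4]<40: continue
        q=P[l==i];t=q[q[:,2]>np.percentile(q[:,2],90)-.006]
        print(n,st[i],"top med",t.mean(0).round(4),"ext",np.ptp(t,axis=0).round(3),"zmax",q[:,2].max().round(3), q.min(0).round(3),q.max(0).round(3))
        if n=="top" and q[:,2].max()>.1 and st[i,4]>800:
            np.save("chute.npy",q)
    tb=ok&(z<.01)&(z>-.01)&(hsv[...,1]>150);print("table z",np.median(z[tb]))
q=np.load("chute.npy")
# RANSAC of floor plane
rng=np.random.default_rng(0);best=0
for _ in range(3000):
    a,b,c=q[rng.choice(len(q),3,False)];n=np.cross(b-a,c-a);L=np.linalg.norm(n)
    if L<1e-5: continue
    n/=L;n*=np.sign(n[2])
    if abs(np.degrees(np.arccos(n[2]))-11)>2.5: continue
    s=(abs((q-a)@n)<.002).sum()
    if s>best: best=s;bn=n;ba=a
i=abs((q-ba)@bn)<.0025;f=q[i];c0=f.mean(0);n=np.linalg.svd(f-c0)[2][2];n*=np.sign(n[2])
print(best,len(q),n,np.degrees(np.arccos(n[2])),c0)
x=n*[1,1,0];x/=np.linalg.norm(x);print("downhill az from normal",np.degrees(np.arctan2(x[1],x[0])))
r=cv2.minAreaRect(f[:,:2].astype(np.float32)*1000);print(r,cv2.boxPoints(r))
E
```

```text
top [ 195  120   81   52 1565] top med [0.751  0.0819 0.0598] ext [0.118 0.176 0.013] zmax 0.068 [ 0.691 -0.026  0.018] [0.811 0.192 0.068]
top [ 179  175  155   74 4623] top med [ 0.5823 -0.0985  0.1228] ext [0.083 0.167 0.028] zmax 0.142 [ 0.485 -0.142  0.018] [0.618 0.241 0.142]
top [392 175  19  18 251] top med [ 0.598  -0.3597  0.0236] ext [0.049 0.048 0.008] zmax 0.028 [ 0.573 -0.384  0.018] [ 0.622 -0.336  0.028]
top [ 76 221  47  27 851] top med [0.5464 0.4535 0.0717] ext [0.069 0.097 0.009] zmax 0.076 [0.511 0.404 0.018] [0.582 0.502 0.076]
top [413 224  19  17 259] top med [ 0.461  -0.3862  0.0352] ext [0.042 0.042 0.008] zmax 0.04 [ 0.44  -0.408  0.018] [ 0.482 -0.365  0.04 ]
table z -0.0004518428308414776
scene [323 119  30  26 513] top med [0.5502 0.4514 0.0698] ext [0.071 0.103 0.011] zmax 0.076 [0.511 0.402 0.018] [0.586 0.505 0.076]
scene [ 201  145   99   88 2681] top med [ 0.5793 -0.1029  0.123 ] ext [0.082 0.16  0.024] zmax 0.139 [ 0.485 -0.143  0.018] [0.62  0.242 0.139]
scene [ 268  192   76   62 1481] top med [0.7572 0.059  0.0585] ext [0.118 0.174 0.012] zmax 0.066 [ 0.695 -0.026  0.018] [0.813 0.185 0.066]
scene [105 242  18  16 216] top med [ 0.4648 -0.3866  0.0349] ext [0.044 0.041 0.008] zmax 0.039 [ 0.442 -0.408  0.018] [ 0.486 -0.366  0.039]
scene [139 269  20  18 254] top med [ 0.6018 -0.3603  0.0234] ext [0.052 0.048 0.008] zmax 0.028 [ 0.575 -0.384  0.018] [ 0.627 -0.336  0.028]
table z -0.0010559608365640419
1951 4623 [-0.02072691  0.19028992  0.98150912] 11.035397069346567 [0.55935383 0.02187    0.09421186]
downhill az from normal 96.21631142020581
((556.4752197265625, 48.3369140625), (86.77957916259766, 382.1111145019531), 11.196276664733887) [[ 476.81387  227.33124]
 [ 551.0086  -147.50745]
 [ 636.1366  -130.65741]
 [ 561.94183  244.18127]]
```

```bash
cat >> h.py <<'E'
def frame(az,deg=11.0):
    a=np.radians(az);t=np.radians(deg);h=np.array([np.cos(a),np.sin(a),0])
    x=h*np.cos(t)-[0,0,np.sin(t)];z=h*np.sin(t)+[0,0,np.cos(t)]
    return np.stack([x,np.cross(z,x),z],1)   # columns = chute axes in world
def toolq(C,s=1):  # tool z = -normal, tool y = s*chute x
    z=-C[:,2];y=s*C[:,0];return R.from_matrix(np.stack([np.cross(y,z),y,z],1)).as_quat()
E
python3 - <<'E'
from workcell import ctrl,eoat,monitor,vision,ticket
from h import *;import pickle
C=frame(101);O=np.array([.561,0.022,.094])
for s in(1,-1):
    print(s,[ (None if (q:=ctrl.solve_ik(O+C@np.array(p),toolq(C,s))) is None else np.round(q,2)) for p in([-.04,0,.24],[-.08,0,.008],[.07,0,.012])])
s=1 if ctrl.solve_ik(O+C@np.array([-.04,0,.24]),toolq(C,1)) is not None else -1
q=[ctrl.solve_ik(O+C@np.array([-.04,0,.24]),toolq(C,k)) for k in(1,-1)]
j=monitor.sense()["q"];s=min([k for k in(0,1) if q[k] is not None],key=lambda k:abs(q[k]-j).max());s=[1,-1][s];print("s",s)
ctrl.movep(O+C@np.array([-.04,0,.24]),toolq(C,s))
st=monitor.sense();v=vision.snapshot("wrist");pickle.dump((st,v),open("w.pkl","wb"));print(st["clock"],v["mount"],st["ee_pos"])
cv2.imwrite("pics/w0.png",v["frame"][:,:,::-1])
P=cloud(v).reshape(-1,3);P=P[P[:,2]>.03];M=np.array(v["mount"]);P=P@M[:3,:3].T+M[:3,3]
W=R.from_quat(st["orientation"]).apply(P)+st["ee_pos"];np.save("W.npy",W)
L=(W-O)@C
for x0 in np.arange(-.18,.15,.02):
    m=(abs(L[:,0]-x0)<.003)&(abs(L[:,1])<.06)
    if m.sum()<30: continue
    l=L[m];b=np.round([np.median(l[abs(l[:,1]-y)<.0025,2])*1000 if (abs(l[:,1]-y)<.0025).any() else np.nan for y in np.arange(-.045,.046,.005)],0)
    print(round(x0,3),b)
E
```

```text
1 [array([ 0.58,  0.36, -1.06,  1.63,  0.5 ,  1.41,  1.2 ]), array([ 0.52,  0.55, -0.81,  1.88,  0.7 ,  1.  ,  1.12]), array([ 0.35,  0.64, -0.96,  1.91,  0.81,  1.08,  0.76])]
-1 [array([ 0.54,  0.34, -0.99,  1.63,  0.48,  1.39, -1.92]), array([ 0.33,  0.47, -0.55,  1.89,  0.55,  0.92, -1.9 ]), array([ 0.19,  0.54, -0.71,  1.92,  0.65,  0.97, -2.26])]
s 1
2.8917 [[-8.75582787e-04 -9.66949782e-01 -2.54965395e-01  7.01791708e-02]
 [ 9.99999150e-01 -1.09305224e-03  7.11251743e-04 -3.96025621e-04]
 [-9.66435213e-04 -2.54964555e-01  9.66949917e-01 -1.63204019e-01]
 [ 0.00000000e+00  0.00000000e+00  0.00000000e+00  1.00000000e+00]] [0.55994983 0.02715276 0.33694088]
-0.18 [  nan   nan   nan   nan   nan   nan   nan   nan   nan   nan   nan   nan
   nan   nan -130. -131. -130. -131. -130.]
-0.16 [  nan   nan   nan   nan   15.   11.    2.    1.    2.    1.    1.    2.
    1.    1.    1.    1.   13. -125. -127.]
-0.14 [  nan   nan   nan   nan   15.   11.    1.    1.    1.    2.    1.    2.
    1.    1.    2.    2.   13. -112. -112.]
-0.12 [  nan   nan   nan   nan   15.   10.    1.    1.    1. 
[... 741 characters left out ...]
.  -8.  19.  19.  19.   2.   2.   2.   2.   2.   2.   1.
 334.  15. -81. 322. -81.]
0.04 [ 17.   6.  -9.  -9.  19.  19.  19.   2.   2.   2.   2.   2.   1.   2.
   2.  -6. -69. -74. -77.]
0.06 [ 18.   5.  -9.  -8.  19.  20.  18.   1.   1.   2.   2.   2.   2.   2.
   2.  10. -65. -69. -72.]
0.08 [ 17.   4.  -9.  nan  19.  20.  17.   2.   2.   2.   2.   2.   2.   2.
   2.  15.  -0. -69. -69.]
0.1 [ 18.   2.  -9.  nan  20.  19.  16.   2.   2.   2.   2.   2.   2.   2.
  14.  15. -11. -65. -65.]
0.12 [ 18.   5.  -8.  nan  19.  20.  14.   4.   5.   3.   2.   2.   2.   2.
  15.  15. -10. -61. -61.]
0.14 [ 17.  -3.  -8.  nan  18.  19.  18.  nan  nan  nan  nan  nan  nan   2.
  15.  16.  15.  -1. -57.]
```

View pics/w0.png

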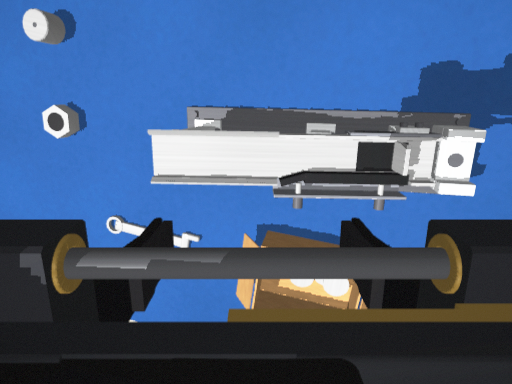

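The wrist view shows the chute's open end at (152,157), the black shoe from (280,180) to (408,178) and the stop blade at about (407,158). The slug is at (40,25).

```bash
python3 - <<'E'
from h import *
W=np.load("W.npy");O=np.array([.561,0.022,.094]);C=frame(101)
for it in range(4):
    L=(W-O)@C;g=(abs(L[:,2])<.1);L=L[g]
    fl=L[(abs(L[:,2]-np.median(L[(abs(L[:,1])<.01)&(L[:,0]<0)&(L[:,0]>-.14)&(abs(L[:,2])<.01),2]))<.0025)&(abs(L[:,1])<.04)]
    xs=np.arange(-.155,-.02,.005);rows=[]
    for x in xs:
        b=fl[abs(fl[:,0]-x)<.0025,1];rows.append((np.percentile(b,1),np.percentile(b,99)))
    rows=np.array(rows);mid=rows.mean(1);p=[np.polyfit(xs,rows[:,i],1) for i in(0,1)]
    hz=np.median(fl[:,2]);pz=np.polyfit(fl[:,0],fl[:,2],1)
    print(np.degrees(p[0][0]),np.degrees(p[1][0]),rows[::4].round(4).tolist(),"z",hz,"pitch",np.degrees(pz[0]),"x ends",np.percentile(fl[:,0],[.3,99.7]))
    break
# wall rims, z 13..17
for lo,hi in((-.15,-.09),(-.05,-.02),(.04,.12)):
    r=L[(L[:,0]>lo)&(L[:,0]<hi)&(L[:,2]>.0125)&(L[:,2]<.0225)&(abs(L[:,1])<.05)]
    for sgn in(-1,1):
        q=r[r[:,1]*sgn>0]
        if len(q)>20:print(lo,sgn,len(q),np.degrees(np.polyfit(q[:,0],q[:,1],1)[0]),q[:,1].mean(),q[:,1].min(),q[:,1].max())
b=L[(L[:,2]>.026)&(L[:,2]<.045)&(L[:,0]>.05)&(abs(L[:,1])<.03)];print("blade",len(b),b.min(0),b.max(0),np.percentile(b,[5,50],axis=0))
u=L[(abs(L[:,1])<.015)&(L[:,0]<-.14)&(L[:,2]>-.01)];print("upper end",u[:,0].min())
E
```

```text
-1.212254187939839 -1.330774279133314 [[-0.0184, 0.0302], [-0.0187, 0.0301], [-0.0188, 0.0289], [-0.0197, 0.0289], [-0.0202, 0.0287], [-0.0202, 0.0275], [-0.0208, 0.0274]] z 0.0015498624148731002 pitch 0.004211843208242503 x ends [-0.16597091  0.22075655]
-0.15 -1 212 -0.7297299536230685 -0.023515458034322177 -0.025975596654825465 -0.019801488284589615
-0.15 1 212 -1.0218486055667053 0.03544852178671289 0.03224536608792212 0.03835434204290515
-0.05 -1 103 -6.236314929464107 -0.025751713355791284 -0.04144900700292183 -0.0224488905626702
-0.05 1 123 -1.2412710638755315 0.03349739051924195 0.030861378836919393 0.03588013856905099
0.04 -1 1106 -4.295930868789024 -0.025941157867376212 -0.04991035353374893 -0.012551082866730583
0.04 1 427 0.21379047285582317 0.030095969933562457 0.026071443847287063 0.03444556641875615
blade 248 [ 0.12247201 -0.01132058  0.02602224] [0.1284845  0.02242265 0.03798812] [[ 0.12287321 -0.00967868  0.02710093]
 [ 0.12399525  0.00565475  0.03475934]]
upper end -0.1668192967058122
```

```bash
cat >> h.py <<'E'
def wcloud(st,v):
    P=cloud(v).reshape(-1,3);P=P[P[:,2]>.03];M=np.array(v["mount"]);P=P@M[:3,:3].T+M[:3,3]
    return R.from_quat(st["orientation"]).apply(P)+st["ee_pos"]
def toptop(W,c,z=.036,r=.04):
    t=W[(np.linalg.norm(W[:,:2]-c,axis=1)<r)&(abs(W[:,2]-z)<.004)]
    (x,y),rad=cv2.minEnclosingCircle(t[:,:2].astype(np.float32));return np.array([x,y]),rad,t.mean(0),len(t)
AZ=99.75
C=frame(AZ);O0=np.array([.561,0.022,.094]);O=O0+frame(101)@np.array([-.0018,.0029,.00155])
E
python3 - <<'E'
from workcell import ctrl,eoat,monitor,vision,ticket
from h import *;import pickle
W=np.load("W.npy");print("far",toptop(W,[.4625,-.3864]))
L=(W-O)@C;L=L[abs(L[:,2])<.05]
for x in(.03,.045,.06,.075,.09,.105):
    m=(abs(L[:,0]-x)<.004);f=L[m&(abs(L[:,2])<.0025)&(abs(L[:,1])<.035),1]
    print(x,np.percentile(f,[1,99]).round(4), L[m&(abs(L[:,2]-.018)<.003)&(L[:,1]<0)][:,1].max().round(4))
a=np.radians(AZ);V=np.array([[0,0,0]])
Cv=frame(AZ,0);q=toolq(Cv,1);tx=R.from_quat(q).as_matrix()[:,0];c=np.array([.4625,-.3864,0])
ctrl.movep(c-tx*.07+[0,0,.17],q)
st=monitor.sense();v=vision.snapshot("wrist");W=wcloud(st,v);np.save("W2.npy",W)
print(st["clock"],tx,toptop(W,c[:2]));cv2.imwrite("pics/w1.png",v["frame"][:,:,::-1])
E
```

```text
far (array([ 0.45857692, -0.38628751]), 0.022791771218180656, array([ 0.45859907, -0.38435665,  0.03633577]), 711)
0.03 [-0.0152  0.0239] -0.0145
0.045 [-0.0149  0.0229] -0.0147
0.06 [-0.0147  0.0287] -0.0144
0.075 [-0.0143  0.0236] -0.0141
0.09 [-0.0154  0.0237] -0.0144
0.105 [-0.0151  0.0229] -0.0142
4.5583 [-0.98555606 -0.1693495   0.        ] (array([ 0.45964828, -0.38710529]), 0.02197646163403988, array([ 0.45930571, -0.38713157,  0.03688769]), 2071)
```

View pics/w1.png

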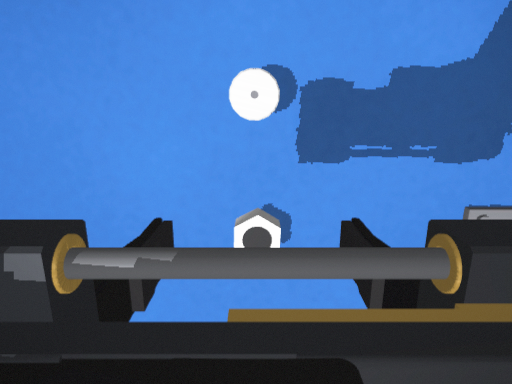

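The slug is at (254,94) and the nut at (257,232). At (0.4595, -0.387) with a 22 mm radius and a 36.9 mm top, the slug's measured size agrees with the sizes given. Next I grasp it and carry it over the chute.

```bash
python3 - <<'E'
from workcell import ctrl,eoat,monitor,vision,ticket
from h import *;import pickle
q=toolq(frame(AZ,0),1);c=np.array([.4595,-.387,0])
ctrl.movep(c+[0,0,.09],q)
print(ctrl.move_linear(c+[0,0,.009],q,vel=.1,f_stop=8))
s0=monitor.sense();eoat.gripper_close(squeeze=25);s=monitor.sense();print(s0["ee_pos"],s["clock"],s["gripper_width"]*87,s["grip_force"],s["ee_pos"],s["wrist_force"])
if s["grip_force"]>5:
    ctrl.move_linear(c+[0,0,.15],vel=.15)
    qt=toolq(C,1)
    ctrl.movep(O+C@np.array([-.08,0,.09]),qt)
    ctrl.dwell(.2)
    s=monitor.sense();print(s["clock"],s["gripper_width"]*87,s["grip_force"],(s["ee_pos"]-O)@C,R.from_quat(s["orientation"]).as_matrix().T@C,s["wrist_force"])
    cv2.imwrite("pics/w2.png",vision.snapshot("wrist")["frame"][:,:,::-1])
    v=vision.snapshot("scene");cv2.imwrite("pics/s2.png",cv2.resize(v["frame"][110:260,170:330,::-1],(640,600)))
E
```

```text
False
[ 0.46008316 -0.38717203  0.00951133] 6.875 43.16784291905493 24.99987821560353 [ 0.45951065 -0.38712787  0.0090165 ] [-0.43542928 -0.98295668 -0.18377612]
9.55 43.24676695012731 24.999958625994623 [-0.08151304  0.00036728  0.08929349] [[ 2.62570115e-03  9.99995783e-01  1.24074263e-03]
 [ 9.99996552e-01 -2.62574063e-03  3.01887445e-05]
 [ 3.34464855e-05  1.24065908e-03 -9.99999230e-01]] [-0.3028951  -1.14628787 -4.98510163]
```

View pics/w2.png

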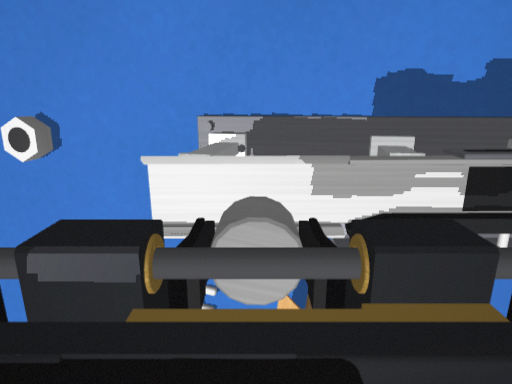

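The slug is held between the fingers at (258,250), above the plain part of the chute. I lower it next, watching the force.

```bash
python3 - <<'E'
from workcell import ctrl,eoat,monitor,vision,ticket
from h import *
qt=toolq(C,1);P=lambda *p:O+C@np.array(p)
loc=lambda s:(s["ee_pos"]-O)@C
y=-.0003
r1=ctrl.move_linear(P(-.08,y,.022),qt,vel=.1,f_stop=8);s=monitor.sense();print(r1,loc(s),s["wrist_force"]@C)
r=ctrl.move_linear(P(-.08,y,.004),qt,vel=.015,f_stop=4)
s=monitor.sense();print(r,s["clock"],loc(s),s["wrist_force"]@C,s["torque"]@C)
E
```

```text
False [-0.07973023 -0.00085191  0.02243829] [ 1.11853422  0.23301983 -4.58507097]
True 11.3583 [-0.08003009 -0.00019834  0.0080515 ] [-1.07931707 -0.29669827  6.71367882] [-0.10409911 -0.06047408 -0.03878456]
```

```bash
python3 - <<'E'
from workcell import ctrl,eoat,monitor,vision,ticket
from h import *
qt=toolq(C,1);P=lambda *p:O+C@np.array(p)
eoat.gripper_open();ctrl.dwell(.3)
ctrl.move_linear(P(-.08,0,.06),qt,vel=.1)
ctrl.move_linear(P(-.08,-.08,.15),qt,vel=.2)
st=monitor.sense();v=vision.snapshot("wrist");L=(wcloud(st,v)-O)@C
t=L[(abs(L[:,2]-.036)<.005)&(abs(L[:,0]+.08)<.04)&(abs(L[:,1])<.04)]
print(st["clock"],len(t),t.mean(0),cv2.minEnclosingCircle(t[:,:2].astype(np.float32)),np.polyfit(t[:,0],t[:,2],1),np.polyfit(t[:,1],t[:,2],1))
cv2.imwrite("pics/w3.png",v["frame"][:,:,::-1])
E
```

```text
14.075 2431 [-8.00074089e-02  3.73596944e-05  3.59568912e-02] ((-0.08003461360931396, -0.000343597523169592), 0.021928302943706512) [0.00055899 0.03600161] [-0.0003166  0.0359569]
```

View pics/w3.png

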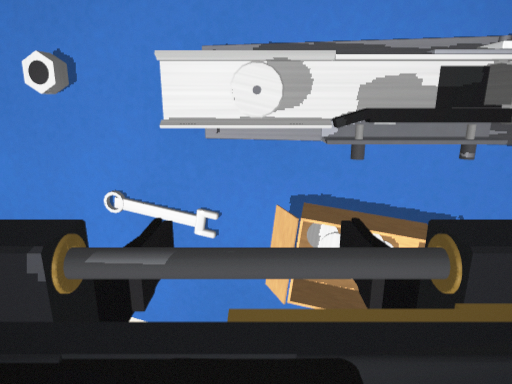

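The slug stands flat at chute (-80, 0) mm, seen at pixel (257,90). Next I close the gripper, go behind the slug and push. Until the slug's axis reaches 54 mm it cannot touch the stop.

```bash
python3 - <<'E'
from workcell import ctrl,eoat,monitor,vision,ticket
from h import *
qt=toolq(C,1);P=lambda *p:O+C@np.array(p);n=.011
def show(k,r=None):
    s=monitor.sense();print(k,r,round(s["clock"],2),((s["ee_pos"]-O)@C).round(4),(s["wrist_force"]@C).round(2),s["gripper_width"])
    return s
eoat.gripper_close(squeeze=10)
ctrl.move_linear(P(-.137,.0,.07),qt,vel=.2)
ctrl.move_linear(P(-.137,.0,n),qt,vel=.1,f_stop=5);ctrl.dwell(.2);show("behind")
r=ctrl.move_linear(P(-.09,.0,n),qt,vel=.02,f_stop=1.5);s=show("touch",r)
E
```

```text
behind None 17.38 [-0.137  -0.0004  0.0117] [ 0.39  0.23 -0.09] 0.00712270758434435
touch False 19.88 [-0.0901  0.      0.011 ] [-1.42  0.04  1.08] 0.009938834362534286
```

```bash
cat >> h.py <<'E'
def slug(x0):
    from workcell import monitor,vision
    st=monitor.sense();v=vision.snapshot("wrist");L=(wcloud(st,v)-O)@C
    t=L[(abs(L[:,2]-.036)<.004)&(abs(L[:,0]-x0)<.045)&(abs(L[:,1])<.03)]
    if len(t)<20: print("few",len(t));return v
    print("slug",len(t),cv2.minEnclosingCircle(t[:,:2].astype(np.float32)),t.min(0).round(4),t.max(0).round(4),np.polyfit(t[:,0],t[:,2],1)[0].round(3));return v
E
python3 - <<'E'
from h import *
v=slug(-.045);cv2.imwrite("pics/w4.png",v["frame"][:,:,::-1])
E
```

```text
slug 300 ((-0.06942099332809448, 0.01319856196641922), 0.021082688122987747) [-0.0896  0.0076  0.0321] [-0.0492  0.0216  0.04  ] -0.053
```

View pics/w4.png

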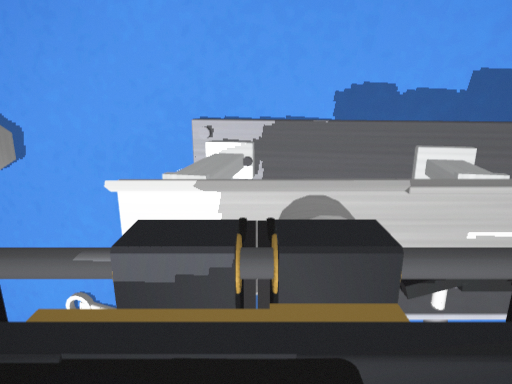

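The slug's arc peaks at (320,197), partly hidden by the gripper. The contact offset this implies looks odd, so I check it more closely.

```bash
python3 - <<'E'
from workcell import monitor,vision
from h import *
for n in("wrist","scene","top"):
    st=monitor.sense();v=vision.snapshot(n);W=wcloud(st,v) if n=="wrist" else cloud(v).reshape(-1,3)
    L=(W-O)@C
    for y in(-.02,-.01,0,.01,.014,.017,.020):
        t=L[(abs(L[:,2]-.036)<.003)&(abs(L[:,0]+.06)<.06)&(abs(L[:,1]-y)<.002)]
        if len(t)>2: print(n,y,len(t),np.percentile(t[:,0],[2,50,98]).round(4),np.median(t[:,2]).round(4))
    if n!="wrist":
        t=L[(L[:,2]>.02)&(L[:,2]<.10)&(abs(L[:,0]+.07)<.07)&(abs(L[:,1])<.012)]
        for z in np.arange(.02,.1,.01):
            k=t[abs(t[:,2]-z)<.005]
            if len(k)>2: print(n,"z",z.round(3),len(k),np.percentile(k[:,0],[2,98]).round(4))
E
```

```text
wrist 0.01 167 [-0.0967 -0.0897 -0.0838] 0.036
wrist 0.014 11 [-0.0971 -0.0958 -0.0838] 0.0359
wrist 0.02 150 [-0.0664 -0.0585 -0.0509] 0.0348
scene -0.02 9 [-0.0747 -0.0612 -0.0444] 0.0344
scene -0.01 13 [-0.1001 -0.0623 -0.0414] 0.0343
scene 0 6 [-0.0998 -0.0551 -0.0445] 0.035
scene z 0.02 9 [-0.1002 -0.0791]
scene z 0.03 47 [-0.1    -0.0371]
scene z 0.04 23 [-0.1015 -0.0501]
scene z 0.05 9 [-0.1042 -0.0907]
scene z 0.06 6 [-0.1051 -0.0945]
scene z 0.08 5 [-0.1201 -0.0108]
scene z 0.09 8 [-0.1065 -0.0077]
top 0.014 3 [-0.0496 -0.0468 -0.0444] 0.0348
```

```bash
cat >> h.py <<'E'
qp=toolq(frame(AZ,8.0),1)
P=lambda *p:O+C@np.array(p)
def show(k,r=None):
    from workcell import monitor
    s=monitor.sense();print(k,r,round(s["clock"],2),((s["ee_pos"]-O)@C).round(4),(s["wrist_force"]@C).round(2));return s
E
python3 - <<'E'
from workcell import ctrl,eoat,monitor,vision,ticket
from h import *
ctrl.move_linear(P(-.098,.001,.008),qp,vel=.05);show("back")
for x,v in((-.05,.03),(-.03,.02),(-.01,.02),(.02,.02)):
    r=ctrl.move_linear(P(x,.002,.008),qp,vel=v,f_stop=18);show(x,r)
    if r:break
slug(.04)
for n in("scene",):
    v=vision.snapshot(n);L=(cloud(v).reshape(-1,3)-O)@C
    t=L[(L[:,2]>.028)&(L[:,2]<.04)&(L[:,0]>.01)&(L[:,0]<.1)&(abs(L[:,1])<.024)];print(len(t),np.percentile(t,[5,50,95],axis=0).round(4))
    cv2.imwrite("pics/s5.png",cv2.resize(v["frame"][130:250,190:310,::-1],(600,600)))
E
```

```text
back None 20.4 [-0.0984  0.0012  0.0077] [ 0.32 -1.15 -0.09]
-0.05 False 22.15 [-0.05   0.002  0.008] [-1.04 -0.23  0.02]
-0.03 False 23.3 [-0.0302  0.0023  0.0079] [-4.93  3.76  2.87]
-0.01 False 24.45 [-0.0097  0.0016  0.0081] [-3.05 -1.36 -0.65]
0.02 False 26.1 [0.02  0.002 0.008] [-4.59 -1.65  0.06]
slug 530 ((0.037276625633239746, 0.01726703718304634), 0.025638388469815254) [0.012  0.0094 0.032 ] [0.0625 0.025  0.04  ] -0.033
69 [[ 0.0128 -0.0212  0.0291]
 [ 0.0436 -0.0104  0.0332]
 [ 0.0684 -0.0005  0.0369]]
```

View pics/s5.png

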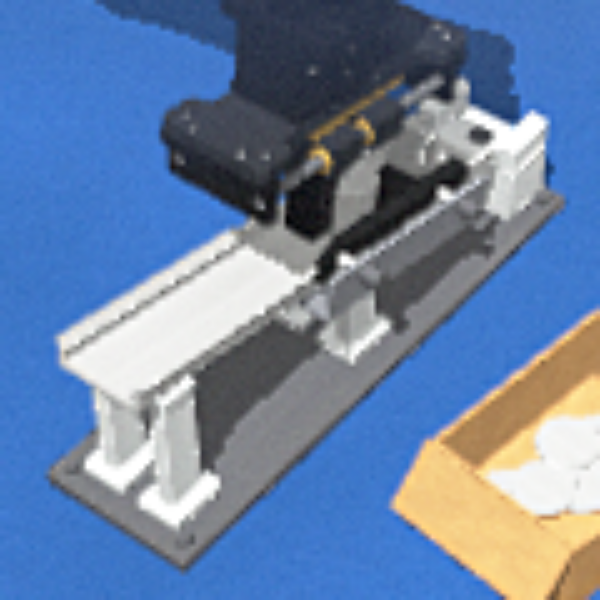

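The slug stands upright beside the shoe at (360,180), and sliding takes about 4.5 N. Next is the slow, force-guarded push to the stop.

```bash
python3 - <<'E'
from workcell import ctrl,eoat,monitor,vision,ticket
from h import *
r=ctrl.move_linear(P(.055,.002,.008),qp,vel=.01,f_stop=5);show("a",r)
if not r:
    r=ctrl.move_linear(P(.082,.002,.008),qp,vel=.007,f_stop=4.5);show("b",r)
ctrl.dwell(.1);show("hold")
E
```

```text
a False 29.85 [0.055 0.002 0.008] [-4.72 -0.46  0.52]
b True 32.33 [0.0722 0.0022 0.0075] [-0.57 -0.2  -0.16]
hold None 32.43 [0.0718 0.0026 0.0071] [ 0.61 -0.27 -0.28]
```

```bash
python3 - <<'E'
from workcell import ctrl,eoat,monitor,vision,ticket
from h import *
r=ctrl.move_linear(P(.0752,.002,.008),qp,vel=.005,f_stop=8);show("c",r)
ctrl.dwell(.1);show("hold")
slug(.104)
E
```

```text
c False 33.66 [0.0727 0.0023 0.0073] [-6.49  0.93 -0.1 ]
hold None 33.76 [0.0727 0.0023 0.0073] [-6.71  0.49 -0.33]
slug 597 ((0.09756948053836823, 0.017669472843408585), 0.03303234279155731) [0.0648 0.0096 0.032 ] [0.1304 0.0253 0.04  ] -0.033
```

```bash
python3 - <<'E'
from workcell import ctrl,eoat,monitor,vision,ticket
from h import *
ctrl.move_linear(P(.060,.002,.010),qp,vel=.02);show("off")
ctrl.move_linear(P(.055,.002,.08),qp,vel=.1)
ctrl.move_linear(P(.085,-.08,.16),toolq(C,1),vel=.15);show("up")
v=slug(.104);st=monitor.sense();L=(wcloud(st,v)-O)@C
t=L[(abs(L[:,2]-.036)<.003)&(L[:,0]<.118)&(L[:,0]>.07)&(abs(L[:,1]-.003)<.022)];print(len(t),t.min(0),t.max(0))
cv2.imwrite("pics/w6.png",v["frame"][:,:,::-1])
E
```

```text
off None 34.73 [0.0602 0.002  0.01  ] [-0.5  -0.19 -0.35]
up None 36.52 [ 0.0847 -0.0793  0.1591] [-0.78 -0.19 -0.92]
slug 2539 ((0.10861557722091675, 0.004860838409513235), 0.027296599000692368) [ 0.0817 -0.0181  0.0322] [0.1305 0.0246 0.0383] -0.028
2043 [ 0.0814323  -0.01797995  0.03336337] [0.11799325 0.02465551 0.03828539]
```

View pics/w6.png

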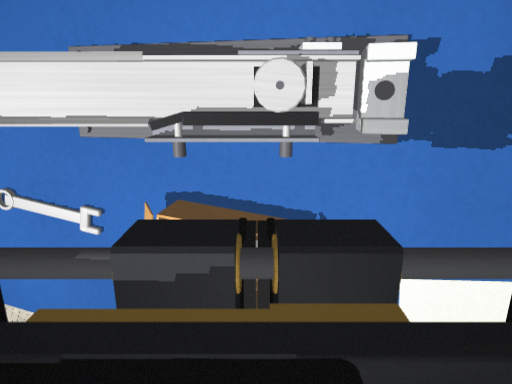

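The slug at (280,85) touches the blade at about column 307, with its axis at chute x of about 103.5 mm and y of about +3.3 mm. I do one flatness check and then hand in.

```bash
python3 - <<'E'
from workcell import ctrl,eoat,monitor,vision,ticket
from h import *
st=monitor.sense();L=(wcloud(st,vision.snapshot("wrist"))-O)@C
t=L[(abs(L[:,2]-.036)<.004)&(np.hypot(L[:,0]-.1035,L[:,1]-.0033)<.017)]
a=np.linalg.lstsq(np.c_[t[:,:2],np.ones(len(t))],t[:,2],rcond=None)[0];print(a[:2],t[:,2].mean())
if abs(a[:2]).max()<.04: print(ticket.close_job())
E
```

```text
[-0.00167462  0.00041234] 0.0360755731470515
the job is handed in; nothing more can be done
None
```

I handed the job in with the slug standing flat (within about 0.002 rad) against the escapement stop, at about x = 103.5 mm and y = +3 mm in the chute. The stop load was not measured directly: from the push force it was about 2 N at the end and an estimated 4–5 N at first contact, against the 15 N limit. I have not seen the judge's verdict.

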